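# Set the parking brake on the home flight-simulator pedestal

## Task

Set the parking brake on the flight-simulator desk: pull the brake handle straight up until you feel its stop, turn it clockwise to the ON mark while it is out, let it down so that it stays latched there, and let go. Pull and turn with feeling, never wrenching it against its stop or slot, and leave the thrust levers, the trim knob, the mouse and the can alone.

Things in the scene. Friction and masses are not known exactly. Their poses are not given: they have to be found in the camera images.
- brake_handle: The parking brake's black rubber-covered bar handle (grips well); origin at the bar's centre, on its vertical turning axis. Bar 74 long, 16 wide, 28 mm high. With the handle down the origin is 26 mm above the grey panel (121 mm above the desk); the bar's underside is 12 mm above the panel. The frame turns with the bar: x along it (pointer end with white line at -x), y across it, z up.
- brake_panel (a point): Centre of the brake module's grey panel, on the handle's axis, 95 mm above the desk. Module 170 x 140 mm, fixed. Its frame shows the module's yaw: at OFF the bar lies along x. The cross pin under the panel locks the turn: with the handle down it cannot turn; it is free to turn only within the last 4 mm below the stop of the pull.
- brake_pull (a joint): How far the handle is pulled up, m: 0 fully down. A spring draws it down: with its weight about 8 N at the bottom, 14 N at 52 mm. The stop is felt as a sudden hard end between 24 and 52 mm, different on each unit (cable slack, not visible). Turning from OFF to ON, a ledge 4 mm below the stop carries it; at ON it drops into a seat 10 mm below the stop and stays latched.
- brake_turn (a joint): Turn of the brake handle, rad, growing clockwise seen from above: 0 = OFF, the pointer at the first white mark; 1.31 (75 degrees) = ON, the pointer at the second white mark. The seat at ON leaves 0.06 rad of play either way; the turn ends at a stop 0.06 past ON. About 0.03 N m of friction.
- brake_on_mark (a point): The white ON index line on the brake panel, 47 mm from the handle's axis (look only).
- thrust_lever_1 (a joint): First of two levers on the thrust module beside (module 190 x 150 mm; the levers stand about 170 mm above the desk), rad from upright. To be left as it is.
- thrust_lever_2 (a joint): Second thrust lever, rad from upright. To be left as it is.
- trim_knob (a joint): Round rudder-trim knob, 50 mm across, on a module of the same size as the brake's; rad. To be left as it is.
- trim_top (a point): Top centre of the round trim knob, 127 mm above the desk.
- thrust_axis (a point): Middle of the thrust module, on the axis of its levers, 28 mm above the desk.
- mouse: Loose computer mouse, 110 x 62 x 35 mm, origin under its centre. To be left alone.
- can: Loose slim drink can, 53 mm across and 168 mm high, origin under its centre. To be left alone.
- lever_1_top (a point): Top centre of the first thrust lever's grip, 142 mm from the lever axis.
- lever_2_top (a point): Top centre of the second thrust lever's grip, 142 mm from the lever axis.
- trim_edge (a point): White pointer tip on top of the round trim knob, 20 mm from its axis.
- brake_frame: The fixed frame inside the brake module (hidden by the case), with the slot, ledge, stop and seat for the handle's cross pin. Origin on the desk under the handle's axis; it does not tell where the stop is set. The pin may bear on it with up to 30 N: about 40 N of pull, or 0.9 N m of turning against the slot.
Not all that is in view belongs to the job. What is shaped like the part that bears brake_handle but blue or yellow is not meant.

How it is judged:
By the outcome, as a careful person would: the job done as asked, in the order asked, and still so for the second after the job is handed in, with the robot touching nothing.
It also fails if it takes over 45 s, if anything falls off the work surface, if the arm or the gripper's body presses on something with over 40 N, if the wrist force passes 120 N, or if a joint passes its speed limit or range.

## Robot

A 7-joint arm with a two-finger parallel gripper is mounted at the origin on the work surface. World frame = base frame: x ahead of the robot, y to its left, z up, the work surface at z = 0. Lengths are in m, angles in degrees, forces in N, time in s.
With the tool pointing down it reaches from about 0.35 to 0.775 m from the base axis. Payload 3.1 kg.
Tool frame: the origin (TCP) lies between the finger pads; the fingertips stand 14 mm ahead of it and the grasp point (between the pads) lies 5 mm behind it; z points along the fingers, y is the line along which they close (so a half turn about z gives the same grasp; the last joint's range is limited). The gripper opens to 85 mm and grips with 20 to 120 N. Pads are 22 mm wide; open, the fingers measure 114 mm over their backs; the gripper's body (76 mm by 85 mm) begins 54 mm behind the grasp point. The pads swing forward as they close: fully open they stand 13 mm farther back than shut.
Start: joints at [-67.019, 17.813, 0.802, 86.603, -0.252, 75.585, -1.558], TCP at [0.236, 0.497, 0.245] pointing down, gripper open.
Joint ranges: [-154.91, 154.91], [-16.99, 109.72], [-72.82, 74.43], [7.12, 147.25], [-82.49, 262.49], [11.32, 116.49], [-174.64, 174.64]. Speed limits (degrees/s): [159.86, 159.86, 180, 180, 180, 180, 180].

## Interface

Orientations are given as [roll, pitch, yaw] about the fixed x, y, z axes, in that order (R = Rz(yaw) Ry(pitch) Rx(roll)).
In Python, from station import manip, get_image, camera_model, ticket gives the robot as it stands. The module is installed in compiled form; this text tells all that it offers.
- The arm moves only by the shell command python3 -m pendant 'ROWS' [OPENING] [FORCE]. ROWS is JSON, a list of rows, each an object with "xyz": the shift along the world's x, y, z normalised to -1 to 1, where 1 is 0.2 m, a list of three; "rot": the turn, a rotation vector about the world's x, y, z normalised to -1 to 1, where 1 is 90 degrees, a list of three. A call has 1 to 20 rows; each row is the pose to reach, as a shift and turn from the pose commanded when the call began; what a row does not reach only later rows make up. A row lasts 1/12 s, in which the tool goes at most 41.7 mm and 7.16 degrees, less where a joint would pass 70% of its speed; a pose out of reach is approached as far as the arm can. A call with a number of a shift or a turn outside -1 to 1 is refused whole. A call with a gripper value outside its range is refused whole. OPENING is the opening, from 0 (shut) to 1 (fully open), set as the call begins (- or left out, the last holds). The fingers move at their own pace and stop on an object; FORCE is the grip in N (left out, the last holds). Time passes only in rows, so rows that repeat a pose let the fingers close. It gives the time, the measured TCP pose, the force, the opening and the grip force at its end, in the units of the state.
- manip.get_state(): the state, without advancing time (a new reading comes with each control period).
- get_image(name): name is "side" or "top"; returns the picture (420x560x3 uint8, blue, green, red); there is no depth.
- camera_model(name): a dict with "K" (3x3 intrinsics, pixels), "R" (3x3) and "t" (3): a world point X has camera coordinates R X + t. Camera axes: x right, y down, z forward; pixel columns grow to the right and rows downward; lengths in m; the calibration is good to about 2 mm. A picture is of the moment at which its call begins. camera_model takes no time and is no camera call.
- ticket.sign_off(): hands the job in; it is judged then, once.
The state is a dict: "time": time; "joints": joint angles; "qd": joint speeds; "joint_efforts": joint torques, N m; "tool_pos": TCP position; "orientation": TCP orientation; "contact_force": force on the tool from outside, world axes, zero at the start; "wrist_torque": the same for the moment, N m; "width": opening from 0.0 (shut) to 1.0 (fully open); "grip_force": force on a finger pad.
Only numpy, scipy, OpenCV 4.12 (cv2) and the standard library are available. Lean on these libraries where they do the work, as an engineer would, in place of code of your own. Each camera call takes 0.05 s, during which the arm holds its last target. There are 200 camera calls.

## Working session

There is one attempt and no reset: what is moved stays moved. The work goes in short steps, Python scripts to look and compute and a shell command to move; the robot and the scene stay as the last step left them, time stands still between calls to the robot, and variables do not carry over. Pictures are saved under pics/ and viewed, at most 10 in all, crops included, and the job is handed in when it is done.

```bash
mkdir -p pics
python3 - <<'E'
from station import manip,get_image,camera_model
import cv2,json
for n in("top","side"):
    cv2.imwrite(f"pics/{n}0.png",get_image(n)); m=camera_model(n); print(n,m)
s=manip.get_state();print(s)
E
```

```text
top {'K': array([[491.15974039,   0.        , 293.73719471],
       [  0.        , 491.15974039, 215.51629836],
       [  0.        ,   0.        ,   1.        ]]), 'R': array([[ 0.01217401, -0.99988176, -0.00939501],
       [-0.98487156, -0.01036596, -0.1729756 ],
       [ 0.17285776,  0.01135868, -0.9848813 ]]), 't': array([0.03420404, 0.57115514, 1.6035609 ])}
side {'K': array([[382.08947851,   0.        , 276.10019341],
       [  0.        , 382.08947851, 209.34669497],
       [  0.        ,   0.        ,   1.        ]]), 'R': array([[ 0.80838843, -0.58861385,  0.00647116],
       [-0.29374721, -0.41290339, -0.86210403],
       [ 0.51011834,  0.69501404, -0.50669   ]]), 't': array([-0.44303447,  0.28458685,  0.98587362])}
{'time': 0.1, 'joints': array([-67.01901411,  17.85692651,   0.80188883,  86.68351013,
        -0.25515621,  75.58473762,  -1.55851566]), 'qd': array([-0.06147277, -0.10930976,  0.00734243, -0.21127167,  0.09026711,
       -0.08699714, -0.05001482]), 'joint_efforts': array([ 8.80201987e-04, -3.80858660e+01,  1.46807386e-01, -2.31241715e+01,
        1.23459400e-02,  8.18194676e-03,  5.40926663e-06]), 'tool_pos': array([0.23535671, 0.49639907, 0.24431418]), 'orientation': array([-1.79876616e+02,  2.25578844e-03,  1.54633186e+02]), 'contact_force': array([ 0.52694763,  0.48309964, -0.2752997 ]), 'wrist_torque': array([ 0.04641008,  0.03219735, -0.0316289 ]), 'grip_force': 0.0, 'width': 1.0000857508346521}
```

View pics/top0.png

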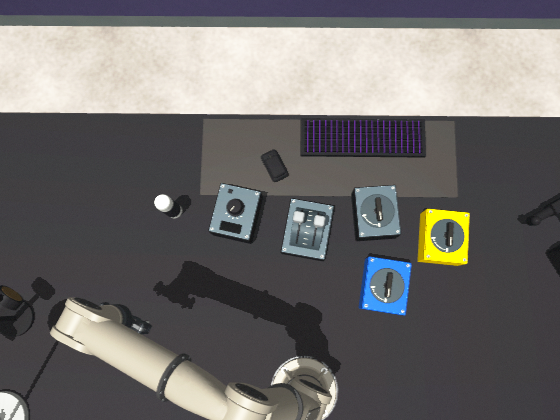

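View pics/side0.png

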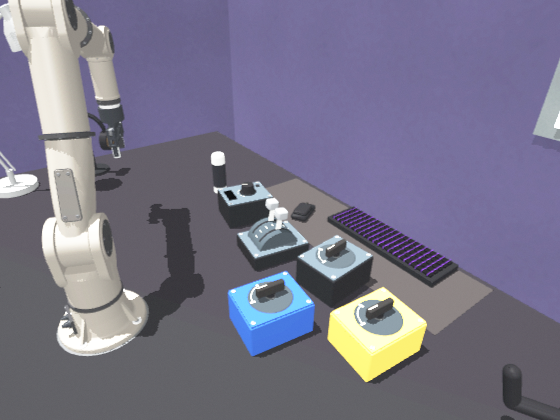

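The top view shows the grey brake module at about (377,212), with the thrust module to its left at (308,229), the trim module at (237,212) and the can at (165,203). The blue and yellow modules are decoys. In the side view the brake bar is at about (335,250).

```bash
cat > h.py <<'E'
import numpy as np,cv2
from station import camera_model
def ray(n,px,z):
    m=camera_model(n);d=m["R"].T@np.linalg.solve(m["K"],[px[0],px[1],1.]);c=-m["R"].T@m["t"]
    return c+d*(z-c[2])/d[2]
def proj(n,X):
    m=camera_model(n);p=m["K"]@(m["R"]@np.array(X)+m["t"]);return p[:2]/p[2]
E
python3 - <<'E'
import cv2,numpy as np
from h import *
t=cv2.imread("pics/top0.png");s=cv2.imread("pics/side0.png")
# panel: grey
x0,y0=345,175
c=t[y0:250,x0:415]; hsv=cv2.cvtColor(c,cv2.COLOR_BGR2HSV)
m=((hsv[...,2]>75)&(hsv[...,1]<110)).astype(np.uint8); m=cv2.morphologyEx(m,cv2.MORPH_CLOSE,np.ones((3,3)))
cs,_=cv2.findContours(m,0,2);k=max(cs,key=cv2.contourArea)
print(cv2.minAreaRect(k),cv2.contourArea(k))
P=np.array([ray("top",p[0]+[x0,y0],.095)[:2] for p in cv2.convexHull(k)],np.float32)*1000
print("panel mm",cv2.minAreaRect(P))
d=(c.max(2)<50).astype(np.uint8)
n,l,st,ce=cv2.connectedComponentsWithStats(d)
for i in range(1,n):
    if 30<st[i,4]<400:
        ys,xs=np.where(l==i);Q=np.array([ray("top",(x+x0,y+y0),.135)[:2] for x,y in zip(xs,ys)],np.float32)*1000
        print("dark",st[i],ce[i]+[x0,y0],cv2.minAreaRect(Q))
a=cv2.resize(c,None,fx=7,fy=7,interpolation=cv2.INTER_CUBIC)
b=cv2.resize(s[230:300,290:380],None,fx=5,fy=5,interpolation=cv2.INTER_CUBIC)
o=np.zeros((600,800,3),np.uint8);h=min(525,600);o[:350,:450]=b
o2=cv2.resize(a,(350,375));o[:375,450:]=o2
cv2.imwrite("pics/crop0.png",o)
E
```

```text
((34.5, 30.5), (61.0, 69.0), 90.0) 3008.5
panel mm ((600.2267456054688, -242.93170166015625), (203.9583282470703, 229.47740173339844), 0.5565642714500427)
dark [  6  14  49  52 326] [364.40490798 224.70245399] ((532.4400634765625, -183.55343627929688), (204.14874267578125, 110.52099609375), 43.626686096191406)
```

View pics/crop0.png

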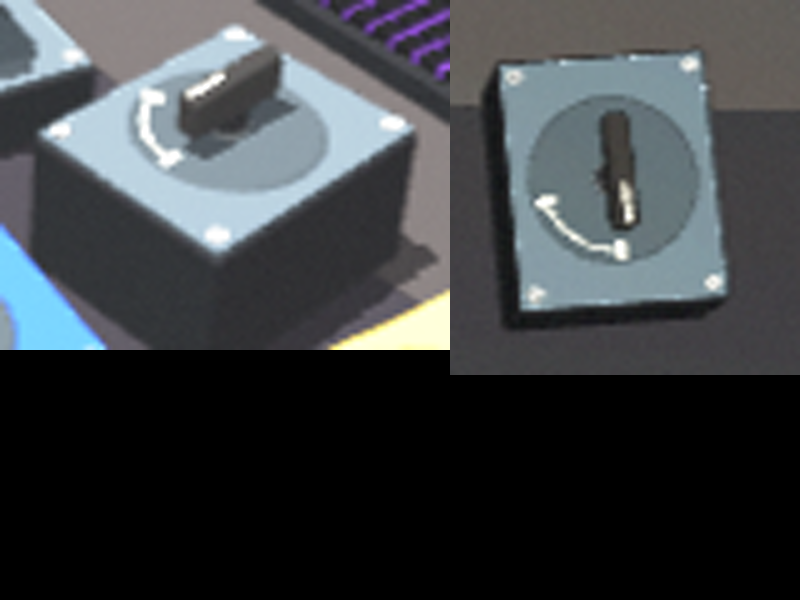

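The crop shows the panel corners at about (500,65), (700,50), (727,297) and (522,312). The bar runs from (613,112) to (625,228), with its white pointer end at the bottom (towards the robot). The ON mark is at the left (545,202).

Run:
```python
import cv2,numpy as np
from h import *
t=cv2.imread("pics/top0.png");x0,y0=345,175;c=t[y0:250,x0:415].astype(int)
m=((c[...,0]-c[...,2]>18)&(c[...,0]>75)).astype(np.uint8);m[:, 67:]=0
cs,_=cv2.findContours(m,0,2);k=max(cs,key=cv2.contourArea);k=cv2.convexHull(k)
P=np.array([ray("top",p[0]+[x0,y0],.095)[:2] for p in k],np.float32)*1000
r=cv2.minAreaRect(P);print("panel mm",r)
f=lambda u,v:(x0+(u-450)/5-.4,y0+v/5-.4)
sc=[ray("top",f(*q),.096)*1000 for q in[(514,76),(690,64),(714,282),(536,294)]]
print("screws",np.round(sc),np.mean(sc,0))
for z in(.095,):print("marks",ray("top",f(545,202),z)*1000,ray("top",f(621,249),z)*1000)
a,b=ray("top",f(613,112),.135),ray("top",f(625,228),.135)
print("bar",a,b,(a+b)/2,np.linalg.norm(a-b),np.degrees(np.arctan2(*(a-b)[1::-1])))
# bar by mask inside panel
fill=np.zeros_like(m);cv2.drawContours(fill,[k],-1,1,-1);fill=cv2.erode(fill,np.ones((9,9)))
d=((c.max(2)<80)&(fill>0)).astype(np.uint8);n,l,st,ce=cv2.connectedComponentsWithStats(d)
i=1+np.argmax(st[1:,4]);ys,xs=np.where(l==i);print(st[i])
Q=np.array([ray("top",(x+x0,y+y0),.13)[:2] for x,y in zip(xs,ys)],np.float32)*1000
print(cv2.minAreaRect(Q))
# side-view check: bar-top ends in side crop
g=lambda u,v:(290+u/5-.4,230+v/5-.4)
print("side screws",np.mean([ray("side",g(*q),.096) for q in[(236,33),(392,123),(217,236),(60,131)]],0))
for X in((a+b)/2,):print("side px of bar top",proj("side",X),"seen",g(230,70))
```

```text
panel mm ((582.4973754882812, -232.11180114746094), (163.13551330566406, 133.48757934570312), 4.6258392333984375)
screws [[ 651. -169.   96.]
 [ 660. -285.   96.]
 [ 515. -297.   96.]
 [ 506. -182.   96.]] [ 583.0870772  -233.00432889   96.        ]
marks [ 566.93855364 -188.22699723   95.        ] [ 536.35664262 -237.28983734   95.        ]
bar [ 0.61889774 -0.22719697  0.135     ] [ 0.54355286 -0.23352169  0.135     ] [ 0.5812253  -0.23035933  0.135     ] 0.07560986996747499 4.798365206960152
[ 29  22   9  24 128]
((582.0657958984375, -228.66310119628906), (75.33871459960938, 23.920677185058594), 4.545989513397217)
side screws [ 0.5808702  -0.23421796  0.096     ]
side px of bar top [335.30200213 242.9146844 ] seen (335.6, 243.6)
```

Both views agree: the handle axis is at about (0.582, -0.2325), with a module yaw of about 4.7°. The ON mark is at the expected 47 mm and 75° clockwise. I'll travel there at z≈0.26, turning the tool by +30°.

```bash
python3 -m pendant '[{"xyz":[0.1,-0.2,0.08],"rot":[0,0,0.02]},{"xyz":[0.2,-0.4,0.08],"rot":[0,0,0.04]},{"xyz":[0.3,-0.6,0.08],"rot":[0,0,0.06]},{"xyz":[0.37,-0.77,0.08],"rot":[0,0,0.07]},{"xyz":[0.434,-0.91,0.08],"rot":[0,0,0.084]},{"xyz":[0.434,-0.91,0.08],"rot":[0,0,0.084]}]' 0.5
python3 -m pendant '[{"xyz":[0.1,-0.2,0],"rot":[0,0,0.02]},{"xyz":[0.2,-0.4,0],"rot":[0,0,0.04]},{"xyz":[0.3,-0.6,0],"rot":[0,0,0.06]},{"xyz":[0.37,-0.77,0],"rot":[0,0,0.07]},{"xyz":[0.434,-0.91,0],"rot":[0,0,0.084]},{"xyz":[0.434,-0.91,0],"rot":[0,0,0.084]}]'
```

```text
time: 0.6
tool_pos: [0.3271, 0.3061, 0.2612]
orientation: [-179.7, 0.2, 161.4]
contact_force: [1.1, -0.2, -0.3]
width: 0.498
grip_force: 0.0
time: 1.1
tool_pos: [0.4121, 0.1242, 0.2614]
orientation: [-179.8, 0.2, 169.0]
contact_force: [0.2, -0.3, 0.5]
width: 0.503
grip_force: 0.0
```

```bash
python3 -m pendant '[{"xyz":[0.1,-0.2,0],"rot":[0,0,0.02]},{"xyz":[0.2,-0.4,0],"rot":[0,0,0.04]},{"xyz":[0.3,-0.6,0],"rot":[0,0,0.06]},{"xyz":[0.37,-0.77,0],"rot":[0,0,0.07]},{"xyz":[0.434,-0.91,0],"rot":[0,0,0.084]},{"xyz":[0.434,-0.91,0],"rot":[0,0,0.084]}]'
python3 -m pendant '[{"xyz":[0.1,-0.2,0],"rot":[0,0,0.02]},{"xyz":[0.2,-0.4,0],"rot":[0,0,0.04]},{"xyz":[0.3,-0.6,0],"rot":[0,0,0.06]},{"xyz":[0.37,-0.77,0],"rot":[0,0,0.07]},{"xyz":[0.42,-0.87,0],"rot":[0,0,0.082]},{"xyz":[0.434,-0.91,0],"rot":[0,0,0.084]},{"xyz":[0.434,-0.91,0],"rot":[0,0,0.084]},{"xyz":[0.434,-0.91,0],"rot":[0,0,0.084]},{"xyz":[0.434,-0.91,0],"rot":[0,0,0.084]}]'
```

```text
time: 1.6
tool_pos: [0.4973, -0.0582, 0.2612]
orientation: [-179.6, 0.1, 176.6]
contact_force: [-0.3, -1.1, 0.4]
width: 0.502
grip_force: 0.0
time: 2.35
tool_pos: [0.5831, -0.2281, 0.2611]
orientation: [179.9, -0.0, -175.0]
contact_force: [-0.6, 0.0, 1.3]
width: 0.499
grip_force: 0.0
```

```bash
python3 -m pendant '[{"xyz":[0,-0.02,-0.15]},{"xyz":[0,-0.02,-0.3]},{"xyz":[0,-0.02,-0.4]},{"xyz":[0,-0.02,-0.4]},{"xyz":[0,-0.02,-0.4]}]'
python3 - <<'E'
from station import get_image,manip
import cv2,numpy as np
from h import *
t,s=get_image("top"),get_image("side")
st=manip.get_state();print(st["tool_pos"],st["orientation"],st["joints"])
o=np.hstack([cv2.resize(s[160:310,270:400],(520,600),interpolation=2)[:, :400],cv2.resize(t[175:275,340:406],(400,600),interpolation=2)])
cv2.imwrite("pics/a1.png",o)
E
```

```text
[ 0.58318092 -0.22827815  0.26155213] [ 1.79896363e+02  3.64178692e-02 -1.74940688e+02] [  0.57067587  28.60477823  31.17968876  72.52304324 -14.57753441
  82.73239103 125.50188371]schema error: expected keys xyz, rot
```

View pics/a1.png

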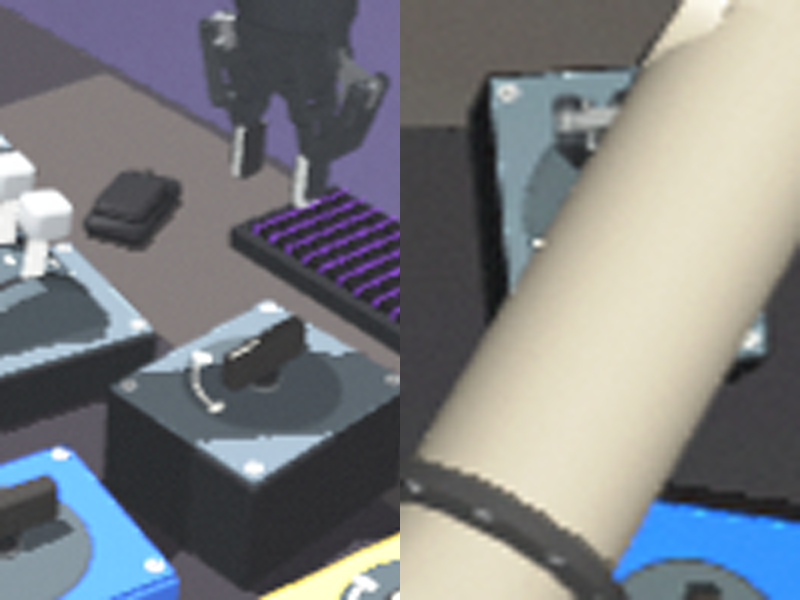

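The tool is over the brake module with its fingers straddling the bar line, and the handle is untouched. The arm hides the top view. The move was refused because the rows need "rot", so I'll resend it.

```bash
python3 -m pendant '[{"xyz":[0,-0.02,-0.15],"rot":[0,0,0]},{"xyz":[0,-0.02,-0.3],"rot":[0,0,0]},{"xyz":[0,-0.02,-0.45],"rot":[0,0,0]},{"xyz":[0,-0.02,-0.45],"rot":[0,0,0]},{"xyz":[0,-0.02,-0.45],"rot":[0,0,0]}]'
python3 - <<'E'
from station import get_image,manip
import cv2,numpy as np
st=manip.get_state();print(st["tool_pos"],st["orientation"])
s=get_image("side");cv2.imwrite("pics/a2.png",cv2.resize(s[170:310,270:410],(600,600),interpolation=2))
E
```

```text
time: 2.87
tool_pos: [0.582, -0.2327, 0.1703]
orientation: [179.8, -0.2, -175.0]
contact_force: [0.0, 0.0, 0.6]
width: 0.499
grip_force: 0.0
[ 0.58204224 -0.23270758  0.17031217] [ 1.79845387e+02 -1.70836346e-01 -1.75018732e+02]
```

View pics/a2.png

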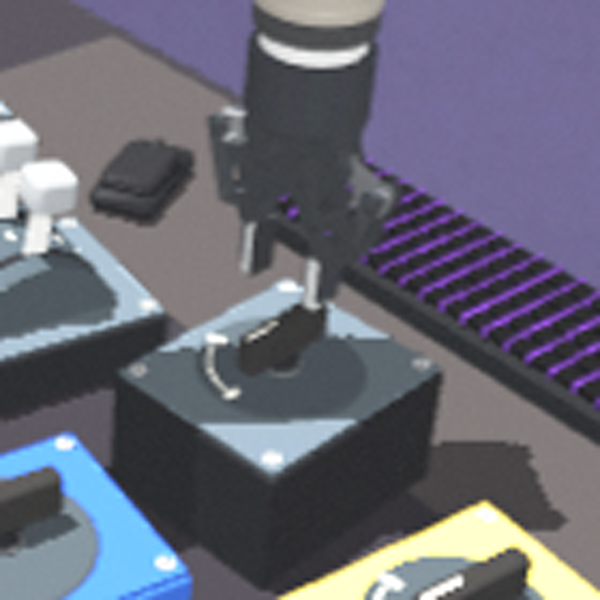

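The fingers straddle the bar from directly above. I'll descend and close gently.

```bash
python3 -m pendant '[{"xyz":[0,0,-0.1],"rot":[0,0,0]},{"xyz":[0,0,-0.19],"rot":[0,0,0]},{"xyz":[0,0,-0.26],"rot":[0,0,0]},{"xyz":[0,0,-0.26],"rot":[0,0,0]},{"xyz":[0,0,-0.26],"rot":[0,0,0]}]'
python3 -m pendant '[{"xyz":[0,0,0],"rot":[0,0,0]},{"xyz":[0,0,0],"rot":[0,0,0]},{"xyz":[0,0,0],"rot":[0,0,0]},{"xyz":[0,0,0],"rot":[0,0,0]},{"xyz":[0,0,0],"rot":[0,0,0]},{"xyz":[0,0,0],"rot":[0,0,0]},{"xyz":[0,0,0],"rot":[0,0,0]},{"xyz":[0,0,0],"rot":[0,0,0]}]' 0 20
python3 -c "
from station import manip
s=manip.get_state();print(s['wrist_torque'],s['contact_force'])"
```

```text
time: 3.33
tool_pos: [0.584, -0.2351, 0.1213]
orientation: [-179.9, 0.1, -175.1]
contact_force: [0.7, -0.2, 0.5]
width: 0.501
grip_force: 0.0
time: 4.0
tool_pos: [0.5843, -0.2345, 0.1219]
orientation: [180.0, 0.2, -175.1]
contact_force: [-1.2, 2.5, 5.6]
width: 0.224
grip_force: 19.3
[0.57925399 0.18696276 0.02873966] [-1.16817202  2.50058678  5.61460116]
```

```bash
python3 -m pendant '[{"xyz":[0,0,0],"rot":[0,0,0]},{"xyz":[0,0,0],"rot":[0,0,0]},{"xyz":[0,0,0],"rot":[0,0,0]}]' 0 60
python3 -m pendant '[{"xyz":[0,0,0.02],"rot":[0,0,0]},{"xyz":[0,0,0.04],"rot":[0,0,0]},{"xyz":[0,0,0.05],"rot":[0,0,0]},{"xyz":[0,0,0.05],"rot":[0,0,0]},{"xyz":[0,0,0.05],"rot":[0,0,0]}]'
python3 -c "
from station import manip
s=manip.get_state();print(s['wrist_torque'],s['contact_force'])"
```

```text
time: 4.25
tool_pos: [0.5843, -0.2346, 0.1226]
orientation: [-180.0, 0.2, -175.0]
contact_force: [-1.6, 3.7, 8.4]
width: 0.177
grip_force: 112.5
time: 4.67
tool_pos: [0.5842, -0.2345, 0.1288]
orientation: [-180.0, 0.1, -175.1]
contact_force: [5.4, 0.5, -7.8]
width: 0.176
grip_force: 110.9
[-0.07888644 -1.08924293  0.05386155] [ 5.35925463  0.48282661 -7.76404478]
```

```bash
python3 -m pendant '[{"xyz":[-0.005,0,0.015],"rot":[0,0,0]},{"xyz":[-0.005,0,0.03],"rot":[0,0,0]},{"xyz":[-0.005,0,0.04],"rot":[0,0,0]},{"xyz":[-0.005,0,0.04],"rot":[0,0,0]},{"xyz":[-0.005,0,0.04],"rot":[0,0,0]}]'
python3 -m pendant '[{"xyz":[0,0,0.01],"rot":[0,0,0]},{"xyz":[0,0,0.02],"rot":[0,0,0]},{"xyz":[0,0,0.02],"rot":[0,0,0]},{"xyz":[0,0,0.02],"rot":[0,0,0]}]'
python3 -c "
from station import manip
s=manip.get_state();print(s['wrist_torque'],s['contact_force'])"
```

```text
time: 5.08
tool_pos: [0.5841, -0.2345, 0.1368]
orientation: [-179.9, 0.2, -175.1]
contact_force: [6.8, 0.1, -8.5]
width: 0.176
grip_force: 111.0
time: 5.42
tool_pos: [0.5841, -0.2345, 0.1406]
orientation: [-179.9, 0.2, -175.0]
contact_force: [7.4, -0.8, -10.0]
width: 0.176
grip_force: 110.8
[-0.2171169  -1.56354502  0.05768375] [ 7.37957743 -0.79346291 -9.99412336]
```

```bash
python3 -m pendant '[{"xyz":[0.01,0,0.01],"rot":[0,0,0]},{"xyz":[0.02,0,0.015],"rot":[0,0,0]},{"xyz":[0.025,0,0.015],"rot":[0,0,0]},{"xyz":[0.025,0,0.015],"rot":[0,0,0]}]'
python3 -m pendant '[{"xyz":[0,0,0.01],"rot":[0,0,0]},{"xyz":[0,0,0.01],"rot":[0,0,0]},{"xyz":[0,0,0.01],"rot":[0,0,0]}]'
python3 -m pendant '[{"xyz":[0,0,0.01],"rot":[0,0,0]},{"xyz":[0,0,0.01],"rot":[0,0,0]},{"xyz":[0,0,0.01],"rot":[0,0,0]}]'
```

```text
time: 5.75
tool_pos: [0.5845, -0.2345, 0.1423]
orientation: [179.9, -0.3, -175.2]
contact_force: [-1.7, 0.7, -12.0]
width: 0.175
grip_force: 110.3
time: 6.0
tool_pos: [0.5845, -0.2346, 0.1453]
orientation: [179.9, -0.3, -175.2]
contact_force: [-4.3, 1.5, -12.2]
width: 0.179
grip_force: 110.7
time: 6.25
tool_pos: [0.5846, -0.2346, 0.1478]
orientation: [179.9, -0.3, -175.2]
contact_force: [-5.7, 2.6, -9.7]
width: 0.179
grip_force: 111.0
```

```bash
python3 -m pendant '[{"xyz":[-0.01,0,0.01],"rot":[0,0,0]},{"xyz":[-0.01,0,0.01],"rot":[0,0,0]},{"xyz":[-0.01,0,0.01],"rot":[0,0,0]}]'
python3 -m pendant '[{"xyz":[0,0,0.01],"rot":[0,0,0]},{"xyz":[0,0,0.01],"rot":[0,0,0]},{"xyz":[0,0,0.01],"rot":[0,0,0]}]'
```

```text
time: 6.5
tool_pos: [0.5845, -0.2345, 0.1506]
orientation: [179.9, -0.0, -175.1]
contact_force: [-4.1, 1.5, -11.2]
width: 0.173
grip_force: 111.2
time: 6.75
tool_pos: [0.5844, -0.2346, 0.1514]
orientation: [179.9, -0.1, -175.1]
contact_force: [-2.8, 1.7, -16.6]
width: 0.175
grip_force: 111.7
```

```bash
python3 -m pendant '[{"xyz":[0,0,0.01],"rot":[0,0,0]},{"xyz":[0,0,0.01],"rot":[0,0,0]},{"xyz":[0,0,0.01],"rot":[0,0,0]}]'
```

```text
time: 7.0
tool_pos: [0.5843, -0.2345, 0.1515]
orientation: [179.9, -0.1, -175.1]
contact_force: [-0.1, -0.0, -25.3]
width: 0.173
grip_force: 110.7
```

The stop is at tool z≈0.1515, a pull of about 29 mm: force jumped from 11 N to 25 N with no further rise. I'll ease back about 1.5 mm, then start the turn.

```bash
python3 -m pendant '[{"xyz":[0,0,-0.015],"rot":[0,0,0]},{"xyz":[0,0,-0.025],"rot":[0,0,0]},{"xyz":[0,0,-0.025],"rot":[0,0,0]},{"xyz":[0,0,-0.025],"rot":[0,0,0]}]'
python3 -m pendant '[{"xyz":[0,0,0],"rot":[0,0,-0.03]},{"xyz":[0,0,0],"rot":[0,0,-0.06]},{"xyz":[0,0,0],"rot":[0,0,-0.08]},{"xyz":[0,0,0],"rot":[0,0,-0.08]},{"xyz":[0,0,0],"rot":[0,0,-0.08]}]'
python3 -c "
from station import manip
s=manip.get_state();print(s['wrist_torque'],s['contact_force'])"
```

```text
time: 7.33
tool_pos: [0.5845, -0.2346, 0.1504]
orientation: [179.9, -0.0, -175.1]
contact_force: [-4.8, 2.7, -11.0]
width: 0.174
grip_force: 113.7
time: 7.75
tool_pos: [0.5845, -0.2348, 0.1506]
orientation: [180.0, -0.0, 177.7]
contact_force: [-5.2, 1.9, -11.8]
width: 0.17
grip_force: 113.7
[0.56725294 1.02258687 0.01333986] [ -5.23633076   1.85063728 -11.77847155]
```

```bash
python3 -m pendant '[{"xyz":[-0.005,0,-0.003],"rot":[0,0,-0.05]},{"xyz":[-0.01,0,-0.003],"rot":[0,0,-0.1]},{"xyz":[-0.01,0,-0.003],"rot":[0,0,-0.15]},{"xyz":[-0.01,0,-0.003],"rot":[0,0,-0.2]},{"xyz":[-0.01,0,-0.003],"rot":[0,0,-0.25]},{"xyz":[-0.01,0,-0.003],"rot":[0,0,-0.3]},{"xyz":[-0.01,0,-0.003],"rot":[0,0,-0.35]},{"xyz":[-0.01,0,-0.003],"rot":[0,0,-0.38]},{"xyz":[-0.01,0,-0.003],"rot":[0,0,-0.38]},{"xyz":[-0.01,0,-0.003],"rot":[0,0,-0.38]}]'
python3 -c "
from station import manip
s=manip.get_state();print(s['wrist_torque'],s['contact_force'])"
```

```text
time: 8.58
tool_pos: [0.5839, -0.236, 0.1505]
orientation: [180.0, 0.2, 143.6]
contact_force: [-1.5, 0.8, -10.3]
width: 0.174
grip_force: 113.8
[ 0.10515367  0.53619938 -0.06280027] [ -1.48849375   0.77884576 -10.30682929]
```

```bash
python3 -m pendant '[{"xyz":[0,0,0],"rot":[0,0,-0.05]},{"xyz":[0,0,0],"rot":[0,0,-0.1]},{"xyz":[0,0,0],"rot":[0,0,-0.15]},{"xyz":[0,0,0],"rot":[0,0,-0.2]},{"xyz":[0,0,0],"rot":[0,0,-0.25]},{"xyz":[0,0,0],"rot":[0,0,-0.3]},{"xyz":[0,0,0],"rot":[0,0,-0.34]},{"xyz":[0,0,0],"rot":[0,0,-0.37]},{"xyz":[0,0,0],"rot":[0,0,-0.37]},{"xyz":[0,0,0],"rot":[0,0,-0.37]},{"xyz":[0,0,0],"rot":[0,0,-0.37]}]'
python3 - <<'E'
from station import manip,get_image
import cv2
s=manip.get_state();print(s['wrist_torque'],s['contact_force'],s['orientation'])
cv2.imwrite("pics/a3.png",cv2.resize(get_image("side")[170:310,270:410],(600,600),interpolation=2))
E
```

```text
time: 9.5
tool_pos: [0.5829, -0.2367, 0.1495]
orientation: [180.0, 0.2, 110.2]
contact_force: [-3.1, -2.9, -11.0]
width: 0.172
grip_force: 113.8
[-0.55803072  0.69251762 -0.05558904] [ -3.1457266   -2.91729288 -11.01204238] [1.79986098e+02 1.68386545e-01 1.10217889e+02]
```

View pics/a3.png

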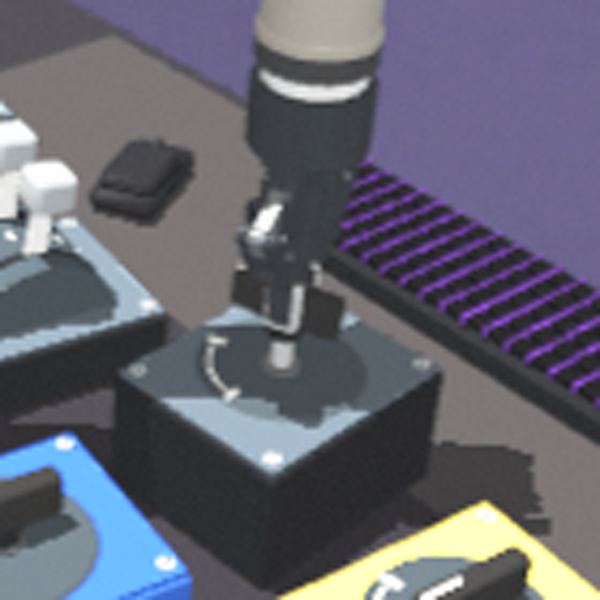

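The handle is out and turned, its bar now pointing at the ON mark (tool yaw 110.2°, torque only friction). I'll let it down into the seat.

```bash
python3 -m pendant '[{"xyz":[0,0,-0.01],"rot":[0,0,0]},{"xyz":[0,0,-0.02],"rot":[0,0,0]},{"xyz":[0,0,-0.025],"rot":[0,0,0]},{"xyz":[0,0,-0.025],"rot":[0,0,0]},{"xyz":[0,0,-0.025],"rot":[0,0,0]}]'
python3 -c "
from station import manip
s=manip.get_state();print(s['wrist_torque'],s['contact_force'])"
```

```text
time: 9.97
tool_pos: [0.5829, -0.2366, 0.1438]
orientation: [-180.0, 0.2, 110.1]
contact_force: [-1.8, -4.4, -10.4]
width: 0.178
grip_force: 114.0
[-0.90704979  0.5782837   0.01463148] [ -1.77131546  -4.41407292 -10.38472226]
```

It is 7.7 mm below the stop, so it has passed the ledge and is in the seat slot. I'll lower it the rest of the way.

```bash
python3 -m pendant '[{"xyz":[0,0,-0.005],"rot":[0,0,0]},{"xyz":[0,0,-0.01],"rot":[0,0,0]},{"xyz":[0,0,-0.02],"rot":[0,0,0]},{"xyz":[0,0,-0.02],"rot":[0,0,0]},{"xyz":[0,0,-0.02],"rot":[0,0,0]}]'
python3 -c "
from station import manip
s=manip.get_state();print(s['wrist_torque'],s['contact_force'])"
```

```text
time: 10.38
tool_pos: [0.5829, -0.2367, 0.1413]
orientation: [180.0, 0.2, 110.1]
contact_force: [-4.6, -2.5, -4.6]
width: 0.176
grip_force: 115.1
[-0.60393526  1.09445994 -0.04324417] [-4.59948731 -2.45907994 -4.57699793]
```

It is seated: 10.2 mm below the stop, with the load now carried by the seat. I'll release, rise and look.

```bash
python3 -m pendant '[{"xyz":[0,0,-0.005],"rot":[0,0,0]},{"xyz":[0,0,-0.005],"rot":[0,0,0]},{"xyz":[0,0,-0.005],"rot":[0,0,0]}]' 0 20
python3 -m pendant '[{"xyz":[0,0,0],"rot":[0,0,0]},{"xyz":[0,0,0],"rot":[0,0,0]},{"xyz":[0,0,0],"rot":[0,0,0]},{"xyz":[0,0,0],"rot":[0,0,0]},{"xyz":[0,0,0],"rot":[0,0,0]},{"xyz":[0,0,0],"rot":[0,0,0]},{"xyz":[0,0,0],"rot":[0,0,0]},{"xyz":[0,0,0],"rot":[0,0,0]}]' 0.5
python3 -m pendant '[{"xyz":[0,0,0.05],"rot":[0,0,0]},{"xyz":[0,0,0.15],"rot":[0,0,0]},{"xyz":[0,0,0.3],"rot":[0,0,0]},{"xyz":[0,0,0.45],"rot":[0,0,0]},{"xyz":[0,0,0.6],"rot":[0,0,0]},{"xyz":[0,0,0.6],"rot":[0,0,0]},{"xyz":[0,0,0.6],"rot":[0,0,0]}]'
python3 - <<'E'
from station import get_image
import cv2
cv2.imwrite("pics/a4.png",cv2.resize(get_image("side")[170:310,250:410],(685,600),interpolation=2))
E
```

```text
time: 10.63
tool_pos: [0.5829, -0.2367, 0.1412]
orientation: [179.9, 0.2, 110.1]
contact_force: [-4.8, -3.1, -0.3]
width: 0.173
grip_force: 115.7
time: 11.3
tool_pos: [0.5829, -0.2349, 0.1386]
orientation: [180.0, -0.0, 110.2]
contact_force: [-0.2, 0.3, 0.6]
width: 0.498
grip_force: 0.0
time: 11.88
tool_pos: [0.5837, -0.2363, 0.262]
orientation: [179.8, 0.2, 110.2]
contact_force: [-0.2, 0.2, -1.2]
width: 0.499
grip_force: 0.0
```

View pics/a4.png

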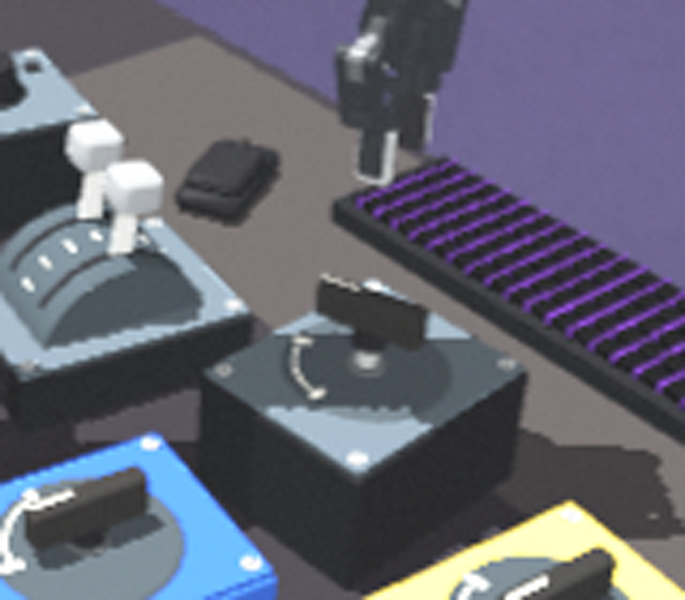

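The handle stands raised and free at ON, its pointer end at about (320,280) towards the ON mark at (302,342). The levers and mouse are unmoved and the gripper is clear, so I'll hand it in.

```bash
python3 -c "
from station import ticket
print(ticket.sign_off())"
```

```text
the job is handed in; nothing more can be done
None
```

The parking brake is set: I pulled the handle to its stop (about 29 mm, 25 N peak reading), turned it 75° clockwise to ON, let it down into its seat and released it. I've handed the job in; it returned no verdict.

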